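Hang the pot at the air nozzle and set the spring-return air valve two turns open

ROBOT

A 6-joint arm with a two-finger parallel gripper is mounted at the origin on the work surface. World frame = base frame: x ahead of the robot, y to its left, z up, the work surface at z = 0. Lengths are in m, angles in rad, forces in N, time in s.
With the tool pointing down it reaches from about 0.275 to 0.75 m from the base axis. Payload 10.2 kg.
Tool frame: the origin (TCP) lies midway between the tips of the shut fingers; the grasp point (between the pads) lies grasp_offset behind it (grasp_offset is the distance from the TCP to the grasp point, in m); z points along the fingers, y is the line along which they close (so a half turn about z gives the same grasp; the last joint's range is limited). The gripper opens to 85 mm and grips with 20 to 120 N. Pads are 22 mm wide; open, the fingers measure 114 mm over their backs; the gripper's body (76 mm by 85 mm) begins 54 mm behind the grasp point. The pads swing forward as they close: fully open they stand 13 mm farther back than shut.
Start: joints at [1.062, 0.313, 1.498, -0, 1.331, -0.223], TCP at [0.148, 0.504, 0.231] pointing down, gripper open.
Joint ranges: [-2.94, 2.94], [-0.97, 2.17], [0.19, 2.56], [-1.23, 4.37], [0.02, 3.11], [-2.88, 2.88]. Speed limits (rad/s): [2.39, 2.39, 3.01, 3.14, 3.14, 3.14].

INTERFACE

Orientations are given as [roll, pitch, yaw] about the fixed x, y, z axes, in that order (R = Rz(yaw) Ry(pitch) Rx(roll)).
In Python, from workcell import get_obs, camera, job_done, recognise, grasp_offset gives the robot as it stands. The module is installed in compiled form; this text tells all that it offers.
- The arm moves only by the tool servo_tool, never from a script. Its argument "targets" is a list of rows, each an object with "gripper": the finger opening in m, from 0 to 0.0854; "delta_pos": the shift along the tool's x, y, z in m, a list of three; "twist": the turn about the tool's z in degrees. A call has exactly 5 rows; each row is the pose to reach, as a shift and turn from the pose commanded when the call began, along the tool's axes at that moment; what a row does not reach only later rows make up. A row lasts 1/10 s, in which the tool goes at most 50 mm and 8.59 degrees, less where a joint would pass 70% of its speed; a pose out of reach is approached as far as the arm can. A call with a gripper value outside its range is refused whole. The fingers move at their own pace and stop on an object; "newtons" is the grip in N (left out, the last holds). Time passes only in rows, so rows that repeat a pose let the fingers close, or fill a call up. It gives the time, the measured TCP pose, the force, the opening and the grip force at its end, in the units of the state.
- get_obs(): the state, without advancing time (a new reading comes with each control period).
- camera(name): name is "scene" or "top"; returns a dict with "color" (420x560x3 uint8, red, green, blue), "depth" (420x560 float32, m along the optical axis (not along the pixel's ray), 0 where there is no reading), "camera_matrix" (3x3 intrinsics, pixels), "D" ([k1, k2, p1, p2, k3] as OpenCV has them; the pictures are not rectified), "xyz" and "attitude" of the camera in the world. Camera axes: x right, y down, z forward; pixel columns grow to the right and rows downward; lengths in m; the calibration is good to about 2 mm. A picture is of the moment at which its call begins.
- job_done(): hands the job in; it is judged then, once.
Trained networks look in a picture, given as the dict that the camera call returned (one of the last four; its "shot" number tells which), for a name from the list of things; names that differ only in an ending like _2 or _b are one class to them, and where a whole thing is asked for, a point or a joint stands for the part that bears it (a point fixed in the world has none). Each returns a list of dicts, best first, with "conf" (0 to 1); they miss things now and then, are a little off and sometimes report something else, mostly with a low value. They report only what shows in the picture. A call takes as long as a camera call.
- recognise(picture, name): "at" ([column, row] in pixels, amid what is visible of it).
The state is a dict: "clock": time; "joint_positions": joint angles; "qd": joint speeds; "effort": joint torques, N m; "tool_pos": TCP position; "eef_rot": TCP orientation; "wrist_force": force on the tool from outside, world axes, zero at the start; "torque": the same for the moment, N m; "width": finger opening in m; "finger_force": force on a finger pad.
Only numpy, scipy, OpenCV 4.12 (cv2) and the standard library are available. Lean on these libraries where they do the work, as an engineer would, in place of code of your own. Each camera call takes 0.05 s, during which the arm holds its last target. There are 200 camera calls.

TASK

Get the blue pot blown free of dust: hang it by its steel handle on the red hook of the air stand and let go of it. Then take the black crank handle on the red valve wheel, turn the wheel clockwise until it is fully closed against its stop, and open it again (counter-clockwise) by exactly two full turns. The valve springs back if let go, so finish while still holding the crank handle there, with the pot still hanging, and do not disturb the pen cup, pill tin, bowl and vase.

Things in the scene. Friction and masses are not known exactly. Their poses are not given: they have to be found in the camera images.
- pot: Blue glazed round pot, 94 mm across the rim, 70 mm tall, 0.2 to 0.33 kg, upright on the table, with a rigid square steel bail over its mouth. Origin: centre of its underside, z up. The bail lies in its y-z plane: uprights at y = +-50 mm and a level top bar along y, 10 mm thick, centreline 155 mm above the origin; 80 mm is free between bar and rim.
- pot_bail (a point): Middle of the top bar of the pot's bail handle (on the bar's centreline); axes as the pot's, the bar runs along y, 100 mm long.
- air_stand: Fixed stand: black foot of radius 65 mm, steel post of radius 9 mm, 300 mm tall, brass air nozzle 200 mm up reaching 39 mm out. At the top a red hook: a round bar 10 mm thick running out along the stand's -x axis (towards the robot, within 0.25 rad), dipping 15 mm to its seat and turning up at the end. Origin: centre of the foot's underside, z up.
- hook_seat (a point): Lowest point of the hook's bar (centreline), where a handle comes to rest; 120 mm from the post's axis, 270 mm above the table; axes as the stand's. A 10 mm bar resting here has its centre 10 mm higher.
- hook_tip (a point): Centre of the hook's upturned round end, 140 mm from the post's axis and 24 mm above the seat; the metal reaches 5 mm farther.
- wheel_center (a point): Point on the valve wheel's vertical axis at the top of its hub, 106 mm above the table. The red wheel, 124 mm across, lies level on a brass valve fixed to the table; its rim's top is 103 mm above the table. This point turns with the wheel; its x axis points to the crank handle.
- wheel (a joint): Wheel angle, rad: 0 is fully closed against a hard stop, growing as it opens, counter-clockwise seen from above (6.283 a turn, at most 3.5 turns). Starts 0.35 to 0.9 turns open. The handle's direction at the stop differs each time. Friction 0.1 N m; a return spring of 0.01 N m per rad closes it if let go beyond about 1.6 turns; below that it stays.
- handle: Black crank handle standing upright on the wheel's rim, 55 mm from the wheel's axis: a round grip 18 mm thick and 50 mm tall, from 104 to 154 mm above the table, which spins freely on its own pin (the fingers need not turn while cranking). Origin: centre of its underside.
- handle_mid (a point): On the crank handle's own axis, 131 mm above the table: the height to grip it.
- pen_cup: Yellow plastic pen cup, 72 mm across, 100 mm tall. Leave alone. Origin: centre of its underside.
- pill_tin: Aluminium pill tin with a twist cap, 68 mm across, 58 mm tall. Leave alone. Origin: centre of its underside.
- bowl: White glazed bowl, 130 mm across, 55 mm tall. Leave alone. Origin: centre of its underside.
- vase: Clay wedding vase with two spouts, 112 mm across, about 190 mm tall, standing on a wooden turntable 28 mm high. Leave alone. Origin: centre of its underside.

How it is judged:
By the outcome, as a careful person would: the job done as asked, in the order asked, and still so for the second after the job is handed in, while the arm keeps its last pose, push and grip.
It also fails if it takes over 69 s, if anything falls off the work surface, if the arm or the gripper's body presses on something with over 40 N, if the wrist force passes 120 N, or if a joint passes its speed limit or range.

## Working session

There is one attempt and no reset: what is moved stays moved. The work goes in short steps, Python scripts to look and compute and a tool call to move; the robot and the scene stay as the last step left them, time stands still between calls to the robot, and variables do not carry over. Pictures are saved under pics/ and viewed, at most 10 in all, crops included, and the job is handed in when it is done.

Besides the shell and the picture viewer there is one more tool, called after "Request:" by a JSON object that holds its "op" and its "data", one argument or row to a line. servo_tool: Moves the arm, as the interface text tells. Its arguments: {"type":"object","properties":{"targets":{"type":"array","items":{"type":"object","properties":{"gripper":{"type":"number"},"delta_pos":{"type":"array","items":{"type":"number"}},"twist":{"type":"number"}}}},"newtons":{"type":"number"}},"required":["targets"]}

```bash
mkdir -p pics; cat > h.py <<'E'
import numpy as np, cv2
from scipy.spatial.transform import Rotation as R
from workcell import *
def world(p,px,d=None,z=None):
    K=np.array(p["camera_matrix"]);D=np.array(p["D"],float)
    u=cv2.undistortPoints(np.array(px,float).reshape(-1,1,2),K,D).reshape(-1,2)
    r=np.c_[u,np.ones(len(u))]
    Rm=R.from_euler('xyz',p["attitude"]).as_matrix();o=np.array(p["xyz"])
    w=r@Rm.T
    if z is not None: d=(z-o[2])/w[:,2]
    return o+w*np.reshape(d,(-1,1))
def cloud(p):
    h,w=p["depth"].shape
    g=np.stack(np.meshgrid(np.arange(w),np.arange(h)),-1).reshape(-1,2)
    X=world(p,g,p["depth"].reshape(-1)).reshape(h,w,3)
    X[p["depth"]==0]=np.nan
    return X
def save(p,n): cv2.imwrite("pics/"+n,p["color"][:,:,::-1])
E
python3 - <<'E'
from h import *
np.set_printoptions(precision=3,suppress=True)
print(grasp_offset); o=get_obs(); print(o)
P={}
for c in("scene","top"):
    p=camera(c);save(p,c+"0.png");print(c,p["xyz"],p["attitude"])
    X=cloud(p)
    for n in["pot","pot_bail","air_stand","hook_seat","hook_tip","wheel_center","handle","handle_mid","pen_cup","pill_tin","bowl","vase"]:
        for r in recognise(p,n)[:2]:
            a=np.array(r["at"]);i=a.round().astype(int)
            print(n,round(r["conf"],2),a,X[i[1],i[0]])
E
python3 -c "
import cv2,numpy as np
a=cv2.imread('pics/scene0.png');b=cv2.imread('pics/top0.png')"
```

```text
0.0187
{'clock': 0.0, 'joint_positions': array([ 1.062,  0.313,  1.498,  0.   ,  1.331, -0.223]), 'qd': array([-0.001, -0.001,  0.   , -0.   ,  0.001,  0.001]), 'effort': array([  0.002, -41.228, -25.974,  -0.   ,   0.004,   0.   ]), 'tool_pos': array([0.148, 0.503, 0.231]), 'eef_rot': array([-3.14 , -0.   ,  2.856]), 'wrist_force': array([-0.479, -0.382, -0.747]), 'torque': array([-0.019, -0.017,  0.018]), 'finger_force': 0.0, 'width': 0.08527130472518765}
scene [1.218 0.808 1.016] [-2.222  0.019  2.479]
pot 0.86 [357.1 275.7] [0.424 0.168 0.018]
pot 0.48 [333.  300.8] [0.607 0.246 0.1  ]
pot_bail 0.84 [356.9 273.6] [0.419 0.164 0.021]
air_stand 0.78 [252.2 281.9] [0.708 0.007 0.048]
hook_seat 0.79 [254.2 280. ] [0.704 0.014 0.06 ]
hook_tip 0.89 [252.9 279.8] [0.705 0.009 0.057]
wheel_center 0.67 [265.9 197.5] [ 0.374 -0.369  0.001]
handle 0.6 [272.  201.6] [ 0.37  -0.336 -0.002]
pen_cup 0.82 [335.  302.8] [0.601 0.248 0.09 ]
pill_tin 0.77 [393.  319.5] [0.501 0.374 0.058]
bowl 0.9 [338.4 351.4] [0.66  0.329 0.011]
vase 0.65 [196.1 189.3] [ 0.637 -0.429  0.125]
top [ 0.499 -0.04   1.523] [-3.097 -0.017 -1.558]
pot 0.75 [195.9 242.4] [0.446 0.182 0.159]
pot_bail 0.78 [198.  239.9] [0.447 0.199 0.014]
air_stand 0.62 [256.9 162.7] [0.661 0.005 0.283]
hook_seat 0.74 [259.6 167.6] [ 0.658 -0.001  0.2  ]
hook_tip 0.88 [256.8 164.4] [0.658 0.005 0.287]
handle 0.41 [258.1 165.4] [0.656 0.002 0.283]
pen_cup 0.79 [191.8 195.8] [0.588 0.223 0.003]
pill_tin 0.78 [142.  224.3] [0.495 0.369 0.058]
bowl 0.6 [150.6 167.1] [0.681 0.359 0.005]
vase 0.94 [415.5 187.6] [ 0.61  -0.452  0.18 ]
```

View pics/scene0.png

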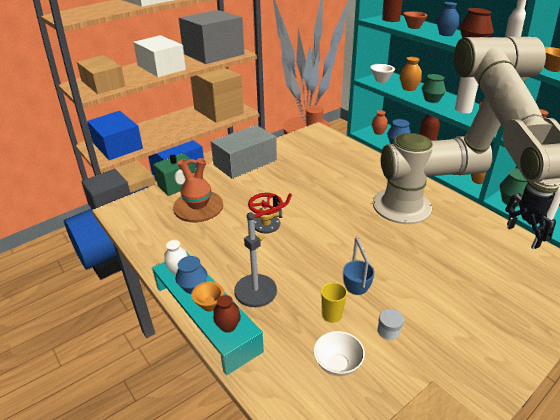

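View pics/top0.png

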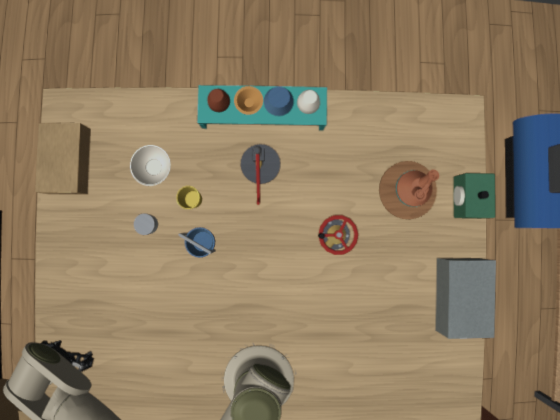

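The scene view shows the pot at (357,275), stand at (255,290) and wheel at (268,204). The top view shows the bail bar from (183,236) to (213,249), the hook tip at (258,203), the post at (261,150), the wheel at (338,235) and the handle at (321,236). I'll take exact measurements from these with depth and the known heights.

```bash
python3 - <<'E'
from h import *
np.set_printoptions(precision=3,suppress=True)
p=camera("top");X=cloud(p);C=p["color"].astype(int);r,g,b=C[...,0],C[...,1],C[...,2]
Z=X[...,2]
def reg(c0,c1,r0,r1):
    m=np.zeros(Z.shape,bool);m[r0:r1,c0:c1]=True;return m
def show(n,m,z):
    v,u=np.nonzero(m);W=world(p,np.c_[u,v],z=z);c=W.mean(0)
    q=W[:,:2]-c[:2];_,s,V=np.linalg.svd(q,full_matrices=False);t=q@V[0]
    print(n,m.sum(),"mean",c,"medZ",np.nanmedian(Z[m]),"dir",V[0],"yaw",np.arctan2(V[0][1],V[0][0]),"ext",t.min(),t.max(),"mid",c[:2]+V[0]*(t.min()+t.max())/2, (q@V[1]).min(),(q@V[1]).max())
show("bail",reg(170,225,225,258)&(Z>.125)&(Z<.19),.16)
rim=reg(170,225,225,262)&(b>r+30)
show("potrim",rim,.07)
red=(r>110)&(g<60)&(b<60)
show("hook",reg(250,268,140,212)&red,.275)
show("wheel",reg(310,365,205,262)&red,.103)
show("handle",reg(312,332,225,247)&(r<60)&(g<60)&(b<60),.154)
show("handleZ",reg(310,365,205,262)&(Z>.125),.154)
show("foot",reg(235,285,140,190)&(Z<.03)&(r<100),.01)
big=cv2.resize(p["color"][130:270,170:370,::-1],None,fx=4,fy=4,interpolation=cv2.INTER_CUBIC);cv2.imwrite("pics/z1.png",big)
p=camera("scene");X=cloud(p);Z=X[...,2];C=p["color"].astype(int)
m=reg(335,385,230,300)&(Z>.14)&(Z<.18);print("bail scene",np.nanmean(X[m],0),m.sum(), X[m].min(0),X[m].max(0))
m=reg(240,300,180,240)&(C[...,0]>110)&(C[...,1]<60);print("red",np.c_[X[m]][::25])
cv2.imwrite("pics/z2.png",cv2.resize(p["color"][180:310,230:400,::-1],None,fx=4,fy=4,interpolation=cv2.INTER_CUBIC))
E
```

```text
bail 139 mean [0.443 0.186 0.16 ] medZ 0.15912077290601268 dir [-0.483 -0.875] yaw -2.0752867153211856 ext -0.054515585962958586 0.05688339985457871 mid [0.443 0.185] -0.006782644060903013 0.005384020830381703
potrim 398 mean [0.45  0.178 0.07 ] medZ 0.0098054213112716 dir [-0.898 -0.441] yaw -2.6850722027755185 ext -0.04033447325475076 0.0478352370314544 mid [0.447 0.176] -0.05465706970729969 0.03387198851744587
hook 115 mean [0.628 0.004 0.275] medZ 0.2812811746116093 dir [-0.999 -0.035] yaw -3.1070118601706653 ext -0.058518796888245704 0.0718962181341983 mid [0.621 0.003] -0.0037004338775020284 0.0040876568524173
wheel 411 mean [ 0.472 -0.239  0.103] medZ 0.1029685043417613 dir [-0.988 -0.156] yaw -2.985253658625483 ext -0.05770605775140086 0.056905914571114866 mid [ 0.472 -0.239] -0.05995933173568024 0.05496804297911085
handle 21 mean [ 0.47  -0.179  0.154] medZ 0.154165686815668 dir [0.572 0.821] yaw 0.9623187676935846 ext -0.007667233099831687 0.006851406495400833 mid [ 0.47 -0.18] -0.006038319943634025 0.006106503346840796
handleZ 34 mean [ 0.47  -0.181  0.154] medZ 0.153359146010979 dir [-0.575 -0.818] yaw -2.1833610377065256 ext -0.009822460245964731 0.008751328075293429 mid [ 0.471 -0.18 ] -0.008495645548153864 0.007708575399723872
foot 906 mean [0.692 0.003 0.01 ] medZ 0.014694448004159644 dir [ 0.046 -0.999] yaw -1.524987996712356 ext -0.06327850112835331 0.059843268970597205 mid [0.691 0.005] -0.059183818703151536 0.06449937831268457
bail scene [0.45  0.192 0.156] 118 [0.419 0.139 0.14 ] [0.476 0.238 0.164]
red [[ 0.456 -0.284  0.105]
 [ 0.422 -0.258  0.1  ]
 [ 0.559  0.001  0.294]
 [ 0.482 -0.286  0.099]
 [ 0.505 -0.283  0.102]
 [ 0.514 -0.271  0.104]
 [ 0.57   0.005  0.277]
 [ 0.573  0.008  0.277]
 [ 0.58   0.003  0.274]
 [ 0.578  0.005  0.271]
 [ 0.476 -0.188  0.107]
 [ 0.531 -0.229  0.101]
 [ 0.633  0.009  0.282]
 [ 0.628  0.011  0.277]
 [ 0.673  0.008  0.29 ]
 [ 0.503 -0.181  0.094]]
```

View pics/z1.png

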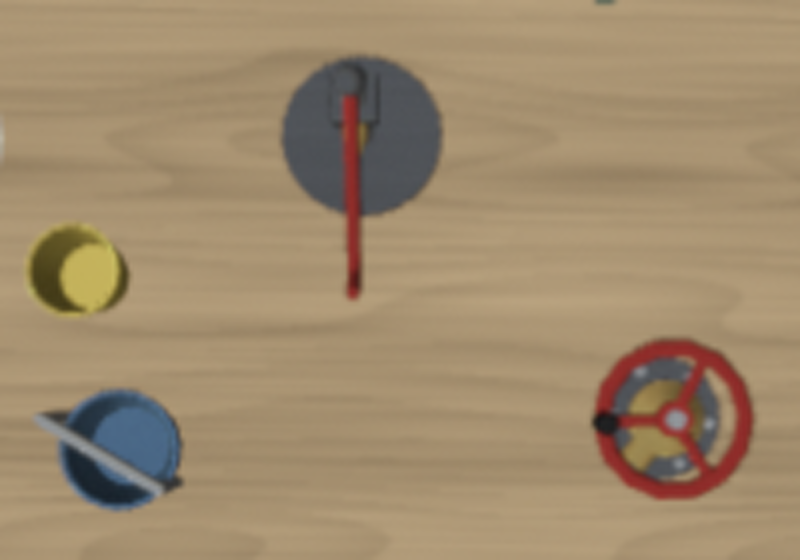

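View pics/z2.png

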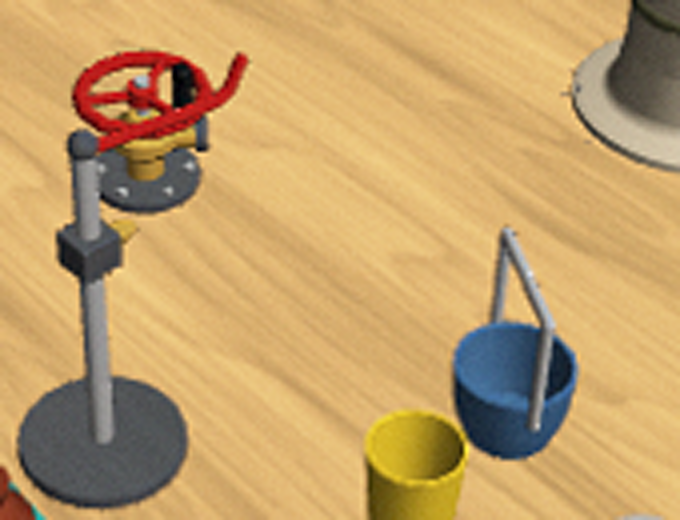

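Top crop: bail bar, hook, wheel and handle are all clear and agree with the numbers. Estimates used from here:

| Item | Position |
|---|---|
| Bail middle | about (0.445, 0.187), bar at 61° |
| Hook seat | about (0.578, 0.003) |
| Wheel | (0.472, -0.239) |
| Handle | (0.470, -0.182) |

I'll grip the bar 27 mm off its middle so the hook can take the middle.

Request:
{"op": "servo_tool", "data": {
  "targets": [
    {"delta_pos": [-0.041, -0.027, 0], "twist": 8.5, "gripper": 0.085},
    {"delta_pos": [-0.082, -0.055, 0], "twist": 17, "gripper": 0.085},
    {"delta_pos": [-0.123, -0.082, 0], "twist": 25.5, "gripper": 0.085},
    {"delta_pos": [-0.164, -0.11, 0], "twist": 34, "gripper": 0.085},
    {"delta_pos": [-0.205, -0.137, 0], "twist": 42.5, "gripper": 0.085}
  ],
  "newtons": 80
}}

```text
clock: 1.9
tool_pos: [0.3069, 0.3128, 0.2315]
eef_rot: [3.141, -0.0, 2.108]
wrist_force: [0.9, 0.9, 1.2]
width: 0.085
finger_force: 0.0
```

```bash
cat >> h.py <<'E'
def go(x,y,z,yaw):
    o=get_obs();M=R.from_euler('xyz',o["eef_rot"])
    d=M.inv().apply(np.array([x,y,z])-o["tool_pos"])
    t=-(yaw-np.degrees(o["eef_rot"][2])+180)%360-180
    print("t",o["clock"],"pos",o["tool_pos"].round(4),"rpy",np.degrees(o["eef_rot"]).round(1),"delta",d.round(4),"twist",((-(yaw-np.degrees(o["eef_rot"][2]))+180)%360-180).round(2),"w",round(o["width"],4),"F",o["wrist_force"].round(1))
E
python3 -c "
from h import *
go(.432,.163,.231,61.1)"
```

```text
t 1.9 pos [0.3069 0.3128 0.2315] rpy [180.   -0.  120.8] delta [-0.1927  0.0307  0.0005] twist 59.7 w 0.085 F [0.9 0.9 1.2]
```

Request:
{"op": "servo_tool", "data": {
  "targets": [
    {"delta_pos": [-0.04, 0.006, 0], "twist": 8.5, "gripper": 0.085},
    {"delta_pos": [-0.08, 0.013, 0], "twist": 17, "gripper": 0.085},
    {"delta_pos": [-0.12, 0.019, 0], "twist": 25.5, "gripper": 0.085},
    {"delta_pos": [-0.16, 0.025, 0], "twist": 34, "gripper": 0.085},
    {"delta_pos": [-0.193, 0.031, 0], "twist": 42.5, "gripper": 0.085}
  ]
}}

```text
clock: 2.4
tool_pos: [0.4335, 0.1635, 0.2314]
eef_rot: [3.141, 0.0, 1.365]
wrist_force: [-0.2, 1.0, -0.3]
width: 0.0852
finger_force: 0.0
```

Request:
{"op": "servo_tool", "data": {
  "targets": [
    {"delta_pos": [0, 0, 0], "twist": 8.5, "gripper": 0.085},
    {"delta_pos": [0, 0, 0.01], "twist": 17.2, "gripper": 0.085},
    {"delta_pos": [0, 0, 0.03], "twist": 17.2, "gripper": 0.085},
    {"delta_pos": [0, 0, 0.04], "twist": 17.2, "gripper": 0.085},
    {"delta_pos": [0, 0, 0.04], "twist": 17.2, "gripper": 0.085}
  ]
}}

```text
clock: 2.9
tool_pos: [0.4318, 0.1652, 0.1903]
eef_rot: [-3.14, 0.001, 1.073]
wrist_force: [-0.1, 0.8, 0.9]
width: 0.0851
finger_force: 0.0
```

```bash
python3 -c "
from h import *
go(.432,.163,.136,61.1)
p=camera('top');q=camera('scene')
a=cv2.resize(p['color'][200:280,150:250],None,fx=5,fy=5,interpolation=2);b=cv2.resize(q['color'][200:320,300:425],None,fx=3.33,fy=3.334,interpolation=2)
cv2.imwrite('pics/g1.png',np.hstack([a,b[:400,:300]])[:,:,::-1])
"
```

```text
t 2.9 pos [0.4318 0.1652 0.1903] rpy [-1.799e+02  1.000e-01  6.150e+01] delta [-0.0018  0.0013  0.0543] twist 0.35 w 0.0851 F [-0.1  0.8  0.9]
```

View pics/g1.png

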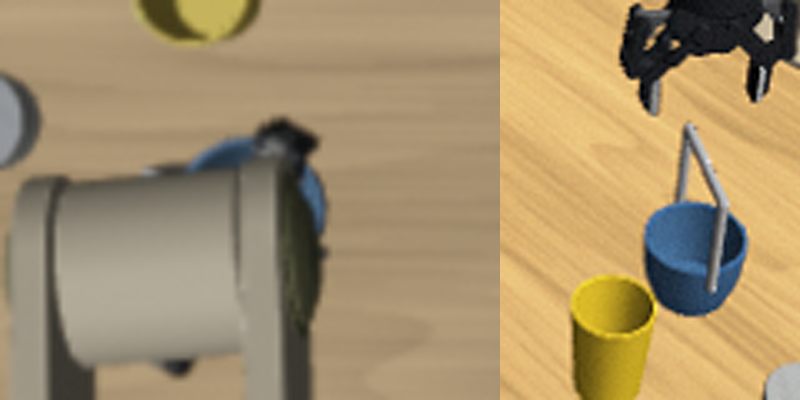

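The right half shows the open fingers at (655,100) and (755,95) straddling the far end of the bar, as planned. I'll descend and close.

Request:
{"op": "servo_tool", "data": {
  "targets": [
    {"delta_pos": [0, 0, 0.02], "twist": 0, "gripper": 0.085},
    {"delta_pos": [0, 0, 0.045], "twist": 0, "gripper": 0.085},
    {"delta_pos": [0, 0, 0.055], "twist": 0, "gripper": 0.085},
    {"delta_pos": [0, 0, 0.055], "twist": 0, "gripper": 0.03},
    {"delta_pos": [0, 0, 0.055], "twist": 0, "gripper": 0.0}
  ],
  "newtons": 80
}}

```text
clock: 3.5
tool_pos: [0.433, 0.1654, 0.1374]
eef_rot: [3.14, -0.001, 1.072]
wrist_force: [-1.1, -0.3, 0.1]
width: 0.0586
finger_force: 0.0
```

Request:
{"op": "servo_tool", "data": {
  "targets": [
    {"delta_pos": [0, 0, 0], "twist": 0, "gripper": 0.0},
    {"delta_pos": [0, 0, 0], "twist": 0, "gripper": 0.0},
    {"delta_pos": [0, 0, 0], "twist": 0, "gripper": 0.0},
    {"delta_pos": [0, 0, 0], "twist": 0, "gripper": 0.0},
    {"delta_pos": [0, 0, 0], "twist": 0, "gripper": 0.0}
  ]
}}

```text
clock: 4.0
tool_pos: [0.4326, 0.1653, 0.1369]
eef_rot: [3.141, -0.0, 1.072]
wrist_force: [-1.8, -1.3, 6.6]
width: 0.007
finger_force: 78.1
```

Request:
{"op": "servo_tool", "data": {
  "targets": [
    {"delta_pos": [0, 0, -0.015], "twist": 0, "gripper": 0.0},
    {"delta_pos": [0, 0, -0.05], "twist": 0, "gripper": 0.0},
    {"delta_pos": [0, 0, -0.095], "twist": 0, "gripper": 0.0},
    {"delta_pos": [0, 0, -0.14], "twist": 0, "gripper": 0.0},
    {"delta_pos": [0, 0, -0.165], "twist": 0, "gripper": 0.0}
  ]
}}

```text
clock: 4.5
tool_pos: [0.4327, 0.1654, 0.3045]
eef_rot: [3.138, -0.002, 1.072]
wrist_force: [0.4, 0.7, -3.4]
width: 0.0071
finger_force: 78.5
```

Request:
{"op": "servo_tool", "data": {
  "targets": [
    {"delta_pos": [0, 0, 0], "twist": -5, "gripper": 0.0},
    {"delta_pos": [0, 0, 0], "twist": -12, "gripper": 0.0},
    {"delta_pos": [0, 0, 0], "twist": -20, "gripper": 0.0},
    {"delta_pos": [0, 0, 0], "twist": -27, "gripper": 0.0},
    {"delta_pos": [0, 0, 0], "twist": -30.5, "gripper": 0.0}
  ]
}}

```text
clock: 5.0
tool_pos: [0.4322, 0.1652, 0.3009]
eef_rot: [-3.141, 0.0, 1.609]
wrist_force: [-0.1, -0.3, -3.4]
width: 0.0073
finger_force: 78.6
```

```bash
python3 -c "
from h import *
np.set_printoptions(precision=3,suppress=True)
go(.5,-.024,.3,92)
q=camera('scene');save(q,'l1.png');X=cloud(q);C=q['color'].astype(int)
o=get_obs()['tool_pos']
m=(np.abs(X[...,0]-o[0])<.09)&(np.abs(X[...,1]-o[1]-.02)<.09)
bl=m&(C[...,2]>C[...,0]+40)&(X[...,2]>.1);B=X[bl];print('pot blue',len(B),B.min(0),B.max(0),B[B[:,2]>np.percentile(B[:,2],90)].mean(0))
v,u=np.nonzero(bl);print(u.min(),u.max(),v.min(),v.max())
a=cv2.resize(q['color'][max(0,v.min()-90):v.max()+15,u.min()-50:u.max()+50],None,fx=4,fy=4,interpolation=2);cv2.imwrite('pics/l1.png',a[:600,:800,::-1])
"
```

```text
t 5.0 pos [0.432 0.165 0.301] rpy [-179.9    0.    92.2] delta [-0.192  0.061  0.001] twist 0.17 w 0.0073 F [-0.1 -0.3 -3.4]
pot blue 631 [0.388 0.103 0.171] [0.479 0.237 0.604] [0.433 0.179 0.251]
352 381 88 251
```

View pics/l1.png

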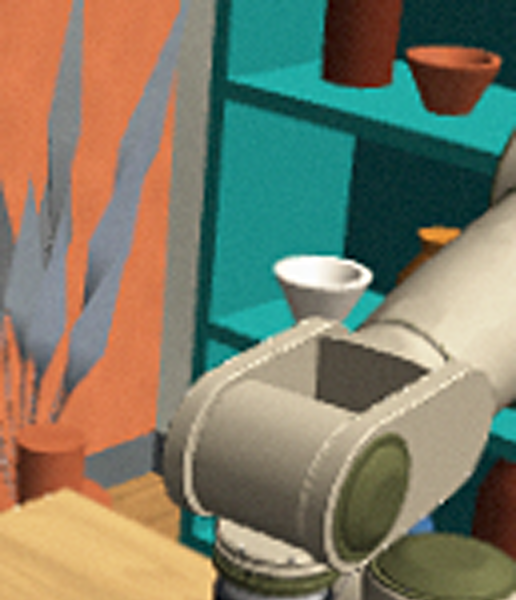

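The crop landed too high and shows only the wrist, but the −3.4 N reading says the pot is lifted. I'll crop lower.

```bash
python3 -c "
from h import *
np.set_printoptions(precision=3,suppress=True)
q=camera('scene');X=cloud(q);C=q['color'].astype(int)
Z=X[...,2]
m=(np.abs(X[...,0]-.43)<.08)&(np.abs(X[...,1]-.19)<.09)&(Z>.15)&(Z<.275)&(C[...,2]>C[...,0]+40)
B=X[m];print(len(B),np.percentile(B,[2,98],axis=0))
s=(np.abs(X[...,0]-.435)<.05)&(np.abs(X[...,1]-.19)<.08)&(Z>.295)&(Z<.34)&(np.ptp(C,axis=2)<25)&(C[...,0]>70)
S=X[s];S=S[S[:,1].argsort()];print(len(S),S[::8])
v,u=np.nonzero(m);print(u.min(),u.max(),v.min(),v.max())
cv2.imwrite('pics/l2.png',cv2.resize(q['color'][160:290,300:440],None,fx=4,fy=4,interpolation=2)[:,:,::-1])
"
```

```text
624 [[0.391 0.146 0.176]
 [0.475 0.234 0.235]]
157 [[0.439 0.14  0.299]
 [0.441 0.143 0.315]
 [0.442 0.147 0.321]
 [0.43  0.171 0.306]
 [0.442 0.175 0.307]
 [0.44  0.176 0.339]
 [0.441 0.177 0.314]
 [0.439 0.177 0.32 ]
 [0.437 0.183 0.322]
 [0.434 0.191 0.322]
 [0.437 0.201 0.322]
 [0.437 0.209 0.32 ]
 [0.429 0.215 0.323]
 [0.431 0.22  0.32 ]
 [0.429 0.228 0.324]
 [0.436 0.235 0.318]
 [0.434 0.239 0.307]
 [0.433 0.242 0.324]
 [0.432 0.244 0.312]
 [0.43  0.245 0.308]]
352 381 217 251
```

View pics/l2.png

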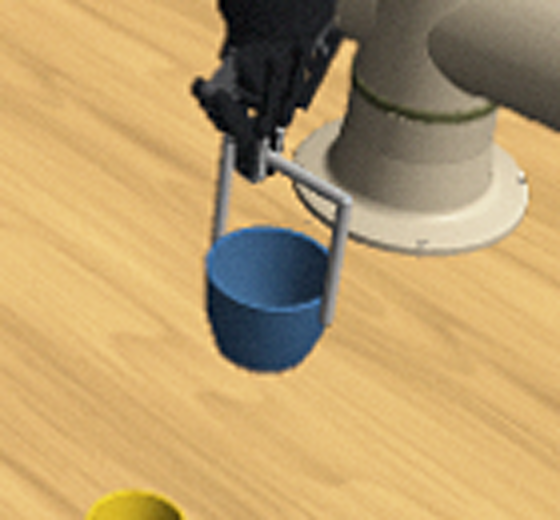

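The crop shows the pot held level, with the bar's free middle and right end at (270–345, 155–205). Depth puts the bar at z = 0.32, with its middle 26 mm left of the TCP. I'll move in front of the hook, then check.

Request:
{"op": "servo_tool", "data": {
  "targets": [
    {"delta_pos": [-0.025, 0.007, 0], "twist": 0, "gripper": 0.0},
    {"delta_pos": [-0.07, 0.02, 0], "twist": 0, "gripper": 0.0},
    {"delta_pos": [-0.117, 0.033, 0], "twist": 0, "gripper": 0.0},
    {"delta_pos": [-0.165, 0.044, 0], "twist": 0, "gripper": 0.0},
    {"delta_pos": [-0.191, 0.051, 0], "twist": 0, "gripper": 0.0}
  ]
}}

```text
clock: 5.6
tool_pos: [0.4901, -0.0271, 0.3008]
eef_rot: [-3.141, 0.001, 1.6]
wrist_force: [-0.2, 1.4, -2.3]
width: 0.0072
finger_force: 78.4
```

```bash
python3 -c "
from h import *
np.set_printoptions(precision=3,suppress=True)
go(.575,-.024,.3,92.2)
q=camera('scene');X=cloud(q);C=q['color'].astype(int)
Z=X[...,2]
s=(np.abs(X[...,0]-.49)<.03)&(X[...,1]>-.02)&(X[...,1]<.08)&(Z>.305)&(Z<.34)&(np.ptp(C,axis=2)<25)&(C[...,0]>70)
S=X[s];print(len(S),np.percentile(S,[3,50,97],axis=0))
h=(X[...,0]>.54)&(X[...,0]<.7)&(np.abs(X[...,1])<.06)&(Z>.24)&(Z<.32)&(C[...,0]>110)&(C[...,1]<60)
H=X[h];H=H[H[:,0].argsort()];print(len(H),H[::10])
cv2.imwrite('pics/k1.png',cv2.resize(q['color'][150:310,200:360],None,fx=3.7,fy=3.7,interpolation=2)[:,:,::-1])
"
```

```text
t 5.6 pos [ 0.49  -0.027  0.301] rpy [-180.     0.    91.7] delta [0.001 0.085 0.001] twist -0.54 w 0.0072 F [-0.2  1.4 -2.3]
100 [[ 0.483 -0.017  0.307]
 [ 0.493  0.002  0.322]
 [ 0.501  0.052  0.336]]
142 [[0.557 0.002 0.298]
 [0.565 0.003 0.288]
 [0.571 0.006 0.275]
 [0.583 0.008 0.278]
 [0.592 0.005 0.274]
 [0.602 0.008 0.273]
 [0.611 0.007 0.28 ]
 [0.621 0.006 0.277]
 [0.63  0.004 0.281]
 [0.641 0.006 0.283]
 [0.648 0.005 0.279]
 [0.658 0.005 0.284]
 [0.667 0.009 0.287]
 [0.675 0.007 0.287]
 [0.686 0.012 0.288]]
```

View pics/k1.png

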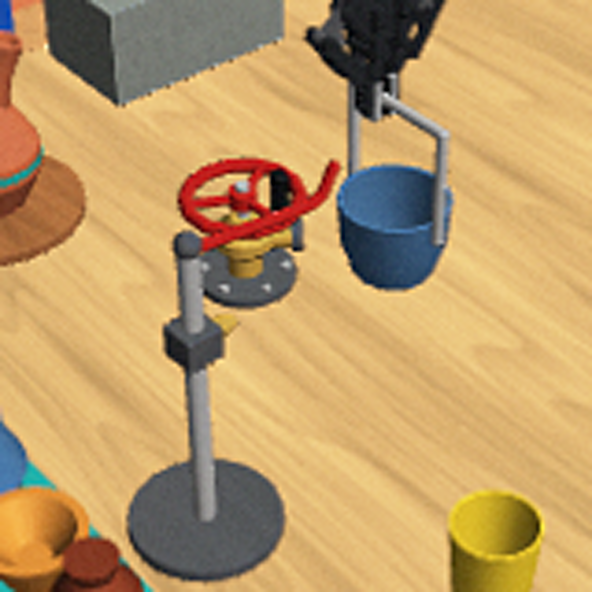

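The crop shows the pot in front of the hook tip (335,165), with the bar above the tip and the rim below the hook. I'll move forward, then lower.

Request:
{"op": "servo_tool", "data": {
  "targets": [
    {"delta_pos": [0, 0.015, 0], "twist": 0, "gripper": 0.0},
    {"delta_pos": [0, 0.038, 0], "twist": 0, "gripper": 0.0},
    {"delta_pos": [0, 0.063, 0], "twist": 0, "gripper": 0.0},
    {"delta_pos": [0, 0.08, 0], "twist": 0, "gripper": 0.0},
    {"delta_pos": [0, 0.085, 0], "twist": 0, "gripper": 0.0}
  ]
}}

```text
clock: 6.15
tool_pos: [0.5756, -0.0209, 0.3003]
eef_rot: [-3.14, -0.0, 1.603]
wrist_force: [-0.1, 0.0, -2.1]
width: 0.0072
finger_force: 78.5
```

Request:
{"op": "servo_tool", "data": {
  "targets": [
    {"delta_pos": [0, 0, 0.006], "twist": 0, "gripper": 0.0},
    {"delta_pos": [0, 0, 0.014], "twist": 0, "gripper": 0.0},
    {"delta_pos": [0, 0, 0.022], "twist": 0, "gripper": 0.0},
    {"delta_pos": [0, 0, 0.03], "twist": 0, "gripper": 0.0},
    {"delta_pos": [0, 0, 0.034], "twist": 0, "gripper": 0.0}
  ]
}}

```text
clock: 6.65
tool_pos: [0.5742, -0.021, 0.2663]
eef_rot: [-3.14, -0.0, 1.604]
wrist_force: [1.1, -1.2, -0.8]
width: 0.0073
finger_force: 78.8
```

```bash
python3 -c "
from h import *
np.set_printoptions(precision=3,suppress=True)
go(.575,-.024,.2615,92.2)
q=camera('scene');X=cloud(q);C=q['color'].astype(int)
Z=X[...,2]
s=(np.abs(X[...,0]-.575)<.03)&(X[...,1]>-.02)&(X[...,1]<.08)&(Z>.265)&(Z<.3)&(np.ptp(C,axis=2)<25)&(C[...,0]>70)
S=X[s];print(len(S),np.percentile(S,[3,50,97],axis=0))
cv2.imwrite('pics/k2.png',cv2.resize(q['color'][170:310,200:340],None,fx=4,fy=4,interpolation=2)[:,:,::-1])
"
```

```text
t 6.65 pos [ 0.574 -0.021  0.266] rpy [-179.9   -0.    91.9] delta [-0.003  0.001  0.005] twist -0.29 w 0.0073 F [ 1.1 -1.2 -0.8]
106 [[ 0.566 -0.013  0.268]
 [ 0.577  0.016  0.287]
 [ 0.585  0.06   0.297]]
```

View pics/k2.png

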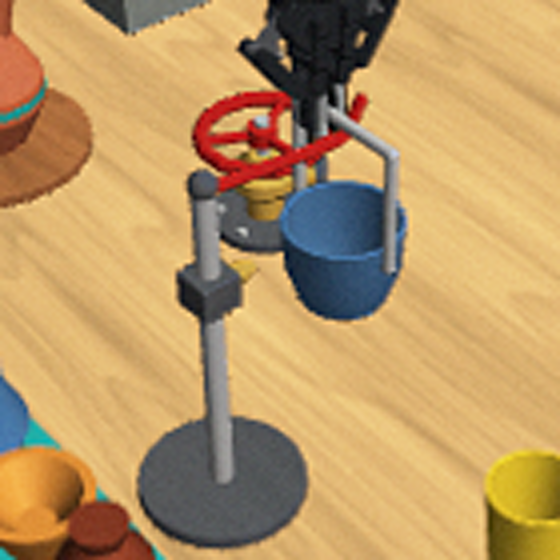

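The crop shows the bar lying over the red hook at (335,125), behind its upturned tip. I'll lower the last millimetres onto it, watching the force.

Request:
{"op": "servo_tool", "data": {
  "targets": [
    {"delta_pos": [0, 0, 0.001], "twist": 0, "gripper": 0.0},
    {"delta_pos": [0, 0, 0.002], "twist": 0, "gripper": 0.0},
    {"delta_pos": [0, 0, 0.003], "twist": 0, "gripper": 0.0},
    {"delta_pos": [0, 0, 0.004], "twist": 0, "gripper": 0.0},
    {"delta_pos": [0, 0, 0.005], "twist": 0, "gripper": 0.0}
  ]
}}

```text
clock: 7.2
tool_pos: [0.5754, -0.0211, 0.2633]
eef_rot: [3.139, 0.001, 1.604]
wrist_force: [2.1, -0.5, 6.4]
width: 0.0069
finger_force: 79.7
```

Contact is made: 6 N upward at the expected height. I'll release and retreat upward.

Request:
{"op": "servo_tool", "data": {
  "targets": [
    {"delta_pos": [0, 0, 0], "twist": 0, "gripper": 0.02},
    {"delta_pos": [0, 0, 0], "twist": 0, "gripper": 0.04},
    {"delta_pos": [0, 0, 0], "twist": 0, "gripper": 0.06},
    {"delta_pos": [0, 0, 0], "twist": 0, "gripper": 0.06},
    {"delta_pos": [0, 0, 0], "twist": 0, "gripper": 0.06}
  ]
}}

```text
clock: 7.7
tool_pos: [0.5747, -0.021, 0.2622]
eef_rot: [-3.141, -0.0, 1.604]
wrist_force: [-1.0, -0.4, -0.2]
width: 0.0601
finger_force: 0.0
```

Request:
{"op": "servo_tool", "data": {
  "targets": [
    {"delta_pos": [0, 0, -0.01], "twist": 0, "gripper": 0.06},
    {"delta_pos": [0, 0, -0.025], "twist": 0, "gripper": 0.06},
    {"delta_pos": [0, 0, -0.045], "twist": 0, "gripper": 0.06},
    {"delta_pos": [0, 0, -0.06], "twist": 0, "gripper": 0.06},
    {"delta_pos": [0, 0, -0.07], "twist": 0, "gripper": 0.06}
  ]
}}

```text
clock: 8.2
tool_pos: [0.5749, -0.0211, 0.3342]
eef_rot: [3.14, 0.001, 1.604]
wrist_force: [-0.6, 0.2, 0.7]
width: 0.0602
finger_force: 0.0
```

```bash
python3 -c "
from h import *
np.set_printoptions(precision=3,suppress=True)
go(.470,-.182,.24,90)
q=camera('scene');X=cloud(q);C=q['color'].astype(int)
Z=X[...,2]
m=(np.abs(X[...,0]-.575)<.09)&(np.abs(X[...,1])<.09)&(Z>.1)&(Z<.275)&(C[...,2]>C[...,0]+40)
B=X[m];print(len(B),np.percentile(B,[2,98],axis=0))
cv2.imwrite('pics/k3.png',cv2.resize(q['color'][150:310,200:340],None,fx=3.7,fy=3.7,interpolation=2)[:,:,::-1])
"
```

```text
t 8.2 pos [ 0.575 -0.021  0.334] rpy [179.9   0.   91.9] delta [-0.157 -0.11   0.094] twist 1.93 w 0.0602 F [-0.6  0.2  0.7]
639 [[ 0.535 -0.042  0.134]
 [ 0.616  0.045  0.198]]
```

View pics/k3.png

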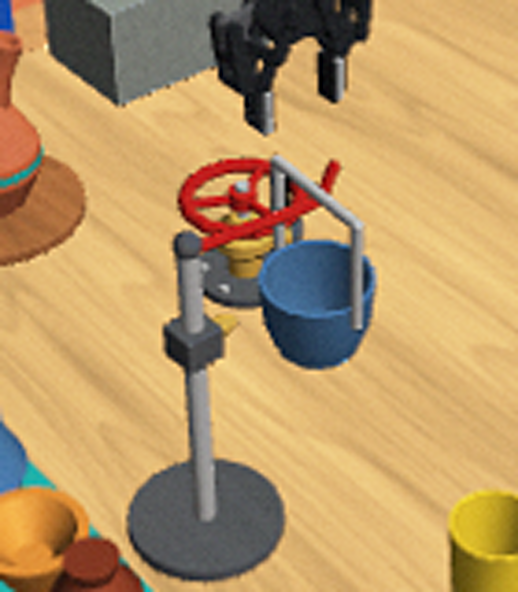

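The crop shows the pot hanging free on the hook with the gripper clear above it. I've used all ten picture views, so from here I'll rely on numbers. I'll refine the wheel and handle positions with both cameras.

```bash
python3 - <<'E'
from h import *
from scipy.optimize import least_squares
np.set_printoptions(precision=4,suppress=True)
for c in("top","scene"):
    p=camera(c);X=cloud(p);C=p["color"].astype(int);Z=X[...,2]
    near=(np.hypot(X[...,0]-.472,X[...,1]+.238)<.08)
    red=near&(C[...,0]>100)&(C[...,1]<60)&(C[...,2]<70)&(Z>.085)&(Z<.115)
    v,u=np.nonzero(red);W=world(p,np.c_[u,v],z=.101)[:,:2]
    d=np.hypot(*(W-[.472,-.238]).T);W=W[d>.045]
    f=least_squares(lambda q:np.hypot(W[:,0]-q[0],W[:,1]-q[1])-.056,[.472,-.238],loss="soft_l1",f_scale=.003)
    hd=near&(Z>.115)&(Z<.165)&(C.max(2)<90);v,u=np.nonzero(hd)
    print(c,len(W),"centre",f.x,"handle",hd.sum(),np.nanmean(X[hd],0),np.nanmin(X[hd],0),np.nanmax(X[hd],0))
E
```

```text
top 322 centre [ 0.4723 -0.2359] handle 33 [ 0.47   -0.1804  0.1508] [ 0.4622 -0.1883  0.1231] [ 0.4769 -0.1732  0.1605]
scene 137 centre [ 0.4755 -0.2311] handle 16 [ 0.4738 -0.1773  0.1316] [ 0.4638 -0.1838  0.1166] [ 0.4812 -0.1688  0.15  ]
```

Request:
{"op": "servo_tool", "data": {
  "targets": [
    {"delta_pos": [-0.025, -0.018, 0], "twist": 1.9, "gripper": 0.06},
    {"delta_pos": [-0.065, -0.045, 0], "twist": 1.9, "gripper": 0.06},
    {"delta_pos": [-0.105, -0.073, 0], "twist": 1.9, "gripper": 0.06},
    {"delta_pos": [-0.14, -0.1, 0], "twist": 1.9, "gripper": 0.06},
    {"delta_pos": [-0.157, -0.11, 0.03], "twist": 1.9, "gripper": 0.06}
  ]
}}

```text
clock: 8.85
tool_pos: [0.469, -0.1844, 0.3042]
eef_rot: [3.137, 0.004, 1.569]
wrist_force: [1.2, 0.4, -0.5]
width: 0.06
finger_force: 0.0
```

```bash
python3 -c "
from h import *
go(.470,-.183,.112,90)"
```

```text
t 8.85 pos [ 0.469  -0.1844  0.3042] rpy [179.8   0.2  89.9] delta [0.0022 0.0002 0.1922] twist -0.12 w 0.06 F [ 1.2  0.4 -0.5]
```

Request:
{"op": "servo_tool", "data": {
  "targets": [
    {"delta_pos": [0.003, 0.001, 0.04], "twist": 0, "gripper": 0.06},
    {"delta_pos": [0.003, 0.001, 0.085], "twist": 0, "gripper": 0.06},
    {"delta_pos": [0.003, 0.001, 0.13], "twist": 0, "gripper": 0.06},
    {"delta_pos": [0.003, 0.001, 0.165], "twist": 0, "gripper": 0.06},
    {"delta_pos": [0.003, 0.001, 0.191], "twist": 0, "gripper": 0.06}
  ]
}}

```text
clock: 9.35
tool_pos: [0.4697, -0.1778, 0.1083]
eef_rot: [-3.138, -0.002, 1.571]
wrist_force: [0.6, -1.0, -0.5]
width: 0.0601
finger_force: 0.0
```

Request:
{"op": "servo_tool", "data": {
  "targets": [
    {"delta_pos": [0, 0, 0], "twist": 0, "gripper": 0.04},
    {"delta_pos": [0, 0, 0], "twist": 0, "gripper": 0.01},
    {"delta_pos": [0, 0, 0], "twist": 0, "gripper": 0},
    {"delta_pos": [0, 0, 0], "twist": 0, "gripper": 0},
    {"delta_pos": [0, 0, 0], "twist": 0, "gripper": 0}
  ],
  "newtons": 60
}}

```text
clock: 9.85
tool_pos: [0.4717, -0.179, 0.1128]
eef_rot: [3.139, 0.002, 1.571]
wrist_force: [-0.1, 0.8, 7.3]
width: 0.0165
finger_force: 58.8
```

```bash
python3 -c "
from h import *
go(.471,-.181,.112,90);o=get_obs();print(o['finger_force'],o['torque'])"
```

```text
t 9.85 pos [ 0.4717 -0.179   0.1128] rpy [1.799e+02 1.000e-01 9.000e+01] delta [-0.002  -0.0007  0.0008] twist 0.03 w 0.0165 F [-0.1  0.8  7.3]
58.828500150466425 [0.10154986 0.232576   0.05537494]
```

The handle is gripped. I'll turn clockwise 40° first to check the forces. With yaw at 90°, tool x is world y and tool y is world x.

Request:
{"op": "servo_tool", "data": {
  "targets": [
    {"delta_pos": [-0.0003, 0.0077, 0], "twist": 0, "gripper": 0},
    {"delta_pos": [-0.0016, 0.0152, 0], "twist": 0, "gripper": 0},
    {"delta_pos": [-0.004, 0.0225, 0], "twist": 0, "gripper": 0},
    {"delta_pos": [-0.0073, 0.0294, 0], "twist": 0, "gripper": 0},
    {"delta_pos": [-0.0116, 0.0358, 0], "twist": 0, "gripper": 0}
  ]
}}

```text
clock: 10.35
tool_pos: [0.5076, -0.1906, 0.1128]
eef_rot: [3.14, 0.001, 1.572]
wrist_force: [-2.9, -0.8, 7.4]
width: 0.0164
finger_force: 59.0
```

```bash
cat >> h.py <<'E'
def arc(cx,cy,steps,r=.055):
    o=get_obs();x,y=o["tool_pos"][:2];t0=np.degrees(np.arctan2(y-cy,x-cx))
    print("t",o["clock"],"pos",o["tool_pos"].round(4),"F",o["wrist_force"].round(1),"w",round(o["width"],4),"grip",round(float(o["finger_force"])),"theta",round(t0,1),"r",round(np.hypot(x-cx,y-cy),4))
    for s in steps:
        a=np.radians(t0+s); print(s,[round(cy+r*np.sin(a)-y,4),round(cx+r*np.cos(a)-x,4)])
E
python3 -c "
from h import *
arc(.4736,-.234,[-18,-36,-54,-72,-90])"
```

```text
t 10.35 pos [ 0.5076 -0.1906  0.1128] F [-2.9 -0.8  7.4] w 0.0164 grip 59 theta 51.9 r 0.0551
-18 [np.float64(-0.0127), np.float64(0.0117)]
-36 [np.float64(-0.0283), np.float64(0.0189)]
-54 [np.float64(-0.0454), np.float64(0.021)]
-72 [np.float64(-0.0623), np.float64(0.0177)]
-90 [np.float64(-0.0773), np.float64(0.0093)]
```

Request:
{"op": "servo_tool", "data": {
  "targets": [
    {"delta_pos": [-0.0099, 0.0096, 0], "twist": 0, "gripper": 0},
    {"delta_pos": [-0.0218, 0.0166, 0], "twist": 0, "gripper": 0},
    {"delta_pos": [-0.0351, 0.0204, 0], "twist": 0, "gripper": 0},
    {"delta_pos": [-0.0489, 0.0207, 0], "twist": 0, "gripper": 0},
    {"delta_pos": [-0.0623, 0.0176, 0], "twist": 0, "gripper": 0}
  ],
  "newtons": 90
}}

```text
clock: 10.85
tool_pos: [0.5253, -0.253, 0.1129]
eef_rot: [3.139, 0.001, 1.572]
wrist_force: [-3.4, 5.0, 9.1]
width: 0.0158
finger_force: 88.4
```

```bash
python3 -c "
from h import *
arc(.4736,-.234,[-3,-6,-9,-12,-15,-30,-45])"
```

```text
t 10.85 pos [ 0.5253 -0.253   0.1129] F [-3.4  5.   9.1] w 0.0158 grip 88 theta -20.2 r 0.0551
-3 [np.float64(-0.0026), np.float64(-0.0012)]
-6 [np.float64(-0.0053), np.float64(-0.0024)]
-9 [np.float64(-0.0078), np.float64(-0.0037)]
-12 [np.float64(-0.0103), np.float64(-0.0052)]
-15 [np.float64(-0.0127), np.float64(-0.0068)]
-30 [np.float64(-0.0232), np.float64(-0.0165)]
-45 [np.float64(-0.0309), np.float64(-0.0287)]
```

Request:
{"op": "servo_tool", "data": {
  "targets": [
    {"delta_pos": [-0.0026, -0.0012, 0], "twist": 0, "gripper": 0},
    {"delta_pos": [-0.0053, -0.0024, 0], "twist": 0, "gripper": 0},
    {"delta_pos": [-0.0078, -0.0037, 0], "twist": 0, "gripper": 0},
    {"delta_pos": [-0.0103, -0.0052, 0], "twist": 0, "gripper": 0},
    {"delta_pos": [-0.0127, -0.0068, 0], "twist": 0, "gripper": 0}
  ]
}}

```text
clock: 11.35
tool_pos: [0.5186, -0.2656, 0.113]
eef_rot: [3.138, 0.002, 1.571]
wrist_force: [1.7, 1.5, 4.5]
width: 0.0164
finger_force: 88.1
```

```bash
python3 -c "
from h import *
arc(.4733,-.234,[-4,-8,-12,-16,-20])"
```

```text
t 11.35 pos [ 0.5186 -0.2656  0.113 ] F [1.7 1.5 4.5] w 0.0164 grip 88 theta -34.9 r 0.0553
-4 [np.float64(-0.0029), np.float64(-0.0025)]
-8 [np.float64(-0.0058), np.float64(-0.005)]
-12 [np.float64(-0.0085), np.float64(-0.0077)]
-16 [np.float64(-0.0111), np.float64(-0.0106)]
-20 [np.float64(-0.0134), np.float64(-0.0137)]
```

Request:
{"op": "servo_tool", "data": {
  "targets": [
    {"delta_pos": [-0.0029, -0.0025, 0], "twist": 0, "gripper": 0},
    {"delta_pos": [-0.0058, -0.005, 0], "twist": 0, "gripper": 0},
    {"delta_pos": [-0.0085, -0.0077, 0], "twist": 0, "gripper": 0},
    {"delta_pos": [-0.0111, -0.0106, 0], "twist": 0, "gripper": 0},
    {"delta_pos": [-0.0134, -0.0137, 0], "twist": 0, "gripper": 0}
  ]
}}

```text
clock: 11.85
tool_pos: [0.5158, -0.2692, 0.1134]
eef_rot: [3.113, -0.012, 1.572]
wrist_force: [82.5, 57.4, -9.3]
width: 0.0157
finger_force: 89.1
```

```bash
python3 -c "
from h import *
arc(.4733,-.234,[-4,-8,-12,-16,-20])"
```

```text
t 11.85 pos [ 0.5158 -0.2692  0.1134] F [82.5 57.4 -9.3] w 0.0157 grip 89 theta -39.6 r 0.0552
-4 [np.float64(-0.0027), np.float64(-0.0027)]
-8 [np.float64(-0.0054), np.float64(-0.0055)]
-12 [np.float64(-0.0079), np.float64(-0.0084)]
-16 [np.float64(-0.0102), np.float64(-0.0115)]
-20 [np.float64(-0.0122), np.float64(-0.0147)]
```

That's the hard stop, at a handle angle of about -39°, with 100 N at the wrist. I'll back the command off at once to a light push.

Request:
{"op": "servo_tool", "data": {
  "targets": [
    {"delta_pos": [0.004, 0.0043, 0], "twist": 0, "gripper": 0},
    {"delta_pos": [0.0076, 0.0082, 0], "twist": 0, "gripper": 0},
    {"delta_pos": [0.0092, 0.0101, 0], "twist": 0, "gripper": 0},
    {"delta_pos": [0.0092, 0.0101, 0], "twist": 0, "gripper": 0},
    {"delta_pos": [0.0092, 0.0101, 0], "twist": 0, "gripper": 0}
  ]
}}

```text
clock: 12.35
tool_pos: [0.5173, -0.2682, 0.1133]
eef_rot: [3.133, 0.0, 1.572]
wrist_force: [16.6, 8.4, 4.0]
width: 0.0161
finger_force: 91.2
```

```bash
python3 -c "
from h import *
arc(.4733,-.234,[]);o=get_obs();print(o['eef_rot'])"
```

```text
t 12.35 pos [ 0.5173 -0.2682  0.1133] F [16.6  8.4  4. ] w 0.0161 grip 91 theta -37.9 r 0.0557
[3.13337435e+00 3.55498275e-04 1.57186385e+00]
```

The stop is at a handle angle of about -37.5° after 0.36 turn of closing, which fits the given range. I'll compute the counter-clockwise arcs.

```bash
python3 -c "
import numpy as np
c=np.array([.4733,-.234]);P=lambda a:c+.055*np.array([np.cos(np.radians(a)),np.sin(np.radians(a))])
print('stop pt',P(-37.5).round(4))
for k,s in enumerate([-37.5,52.5,142.5,232.5]):
    b=P(s)
    print(s,[list(map(float,(P(s+18*i)-b)[::-1].round(4))) for i in range(1,6)])
b=np.array([.515,-.2698]);print('first',[list(map(float,(P(-37.5+18*i)-b)[::-1].round(4))) for i in range(1,6)])
"
```

```text
stop pt [ 0.5169 -0.2675]
-37.5 [[0.0151, 0.0082], [0.032, 0.0113], [0.0491, 0.0091], [0.0646, 0.0017], [0.0771, -0.0102]]
52.5 [[0.0082, -0.0151], [0.0113, -0.032], [0.0091, -0.0491], [0.0017, -0.0646], [-0.0102, -0.0771]]
142.5 [[-0.0151, -0.0082], [-0.032, -0.0113], [-0.0491, -0.0091], [-0.0646, -0.0017], [-0.0771, 0.0102]]
232.5 [[-0.0082, 0.0151], [-0.0113, 0.032], [-0.0091, 0.0491], [-0.0017, 0.0646], [0.0102, 0.0771]]
first [[0.0174, 0.0101], [0.0344, 0.0133], [0.0514, 0.011], [0.067, 0.0036], [0.0794, -0.0082]]
```

Request:
{"op": "servo_tool", "data": {
  "targets": [
    {"delta_pos": [0.0174, 0.0101, 0], "twist": 0, "gripper": 0},
    {"delta_pos": [0.0344, 0.0133, 0], "twist": 0, "gripper": 0},
    {"delta_pos": [0.0514, 0.011, 0], "twist": 0, "gripper": 0},
    {"delta_pos": [0.067, 0.0036, 0], "twist": 0, "gripper": 0},
    {"delta_pos": [0.0794, -0.0082, 0], "twist": 0, "gripper": 0}
  ]
}}

```text
clock: 12.85
tool_pos: [0.5064, -0.191, 0.1132]
eef_rot: [3.139, 0.005, 1.572]
wrist_force: [-6.6, -12.5, 8.7]
width: 0.0158
finger_force: 91.9
```

Request:
{"op": "servo_tool", "data": {
  "targets": [
    {"delta_pos": [0.0082, -0.0151, 0], "twist": 0, "gripper": 0},
    {"delta_pos": [0.0113, -0.032, 0], "twist": 0, "gripper": 0},
    {"delta_pos": [0.0091, -0.0491, 0], "twist": 0, "gripper": 0},
    {"delta_pos": [0.0017, -0.0646, 0], "twist": 0, "gripper": 0},
    {"delta_pos": [-0.0102, -0.0771, 0], "twist": 0, "gripper": 0}
  ]
}}

```text
clock: 13.35
tool_pos: [0.4298, -0.2014, 0.1132]
eef_rot: [3.136, 0.004, 1.572]
wrist_force: [11.3, -4.5, 0.2]
width: 0.016
finger_force: 90.9
```

```bash
python3 -c "
from h import *
arc(.4733,-.234,[])"
```

```text
t 13.35 pos [ 0.4298 -0.2014  0.1132] F [11.3 -4.5  0.2] w 0.016 grip 91 theta 143.2 r 0.0543
```

Request:
{"op": "servo_tool", "data": {
  "targets": [
    {"delta_pos": [-0.0163, -0.008, 0], "twist": 0, "gripper": 0},
    {"delta_pos": [-0.0332, -0.0111, 0], "twist": 0, "gripper": 0},
    {"delta_pos": [-0.0503, -0.0089, 0], "twist": 0, "gripper": 0},
    {"delta_pos": [-0.0658, -0.0015, 0], "twist": 0, "gripper": 0},
    {"delta_pos": [-0.0783, 0.0104, 0], "twist": 0, "gripper": 0}
  ]
}}

```text
clock: 13.85
tool_pos: [0.4398, -0.2793, 0.1131]
eef_rot: [3.14, 0.001, 1.571]
wrist_force: [3.6, 11.7, 12.4]
width: 0.0159
finger_force: 92.4
```

Request:
{"op": "servo_tool", "data": {
  "targets": [
    {"delta_pos": [-0.0082, 0.0151, 0], "twist": 0, "gripper": 0},
    {"delta_pos": [-0.0113, 0.032, 0], "twist": 0, "gripper": 0},
    {"delta_pos": [-0.0091, 0.0491, 0], "twist": 0, "gripper": 0},
    {"delta_pos": [-0.0017, 0.0646, 0], "twist": 0, "gripper": 0},
    {"delta_pos": [0.0102, 0.0771, 0], "twist": 0, "gripper": 0}
  ]
}}

```text
clock: 14.35
tool_pos: [0.5169, -0.2693, 0.1131]
eef_rot: [3.141, 0.003, 1.571]
wrist_force: [-9.7, 1.3, 13.1]
width: 0.0162
finger_force: 92.5
```

```bash
python3 -c "
from h import *
arc(.4735,-.2352,[])"
```

```text
t 14.35 pos [ 0.5169 -0.2693  0.1131] F [-9.7  1.3 13.1] w 0.0162 grip 93 theta -38.1 r 0.0552
```

Request:
{"op": "servo_tool", "data": {
  "targets": [
    {"delta_pos": [0.0151, 0.0082, 0], "twist": 0, "gripper": 0},
    {"delta_pos": [0.032, 0.0113, 0], "twist": 0, "gripper": 0},
    {"delta_pos": [0.0491, 0.0091, 0], "twist": 0, "gripper": 0},
    {"delta_pos": [0.0646, 0.0017, 0], "twist": 0, "gripper": 0},
    {"delta_pos": [0.0771, -0.0102, 0], "twist": 0, "gripper": 0}
  ]
}}

```text
clock: 14.85
tool_pos: [0.5072, -0.1918, 0.1132]
eef_rot: [3.137, 0.004, 1.572]
wrist_force: [-2.0, -9.7, 8.5]
width: 0.0163
finger_force: 91.8
```

Request:
{"op": "servo_tool", "data": {
  "targets": [
    {"delta_pos": [0.0082, -0.0151, 0], "twist": 0, "gripper": 0},
    {"delta_pos": [0.0113, -0.032, 0], "twist": 0, "gripper": 0},
    {"delta_pos": [0.0091, -0.0491, 0], "twist": 0, "gripper": 0},
    {"delta_pos": [0.0017, -0.0646, 0], "twist": 0, "gripper": 0},
    {"delta_pos": [-0.0102, -0.0771, 0], "twist": 0, "gripper": 0}
  ]
}}

```text
clock: 15.35
tool_pos: [0.4296, -0.2018, 0.1132]
eef_rot: [3.138, 0.002, 1.572]
wrist_force: [8.8, -1.5, 4.4]
width: 0.016
finger_force: 91.4
```

Request:
{"op": "servo_tool", "data": {
  "targets": [
    {"delta_pos": [-0.0151, -0.0082, 0], "twist": 0, "gripper": 0},
    {"delta_pos": [-0.032, -0.0113, 0], "twist": 0, "gripper": 0},
    {"delta_pos": [-0.0491, -0.0091, 0], "twist": 0, "gripper": 0},
    {"delta_pos": [-0.0646, -0.0017, 0], "twist": 0, "gripper": 0},
    {"delta_pos": [-0.0771, 0.0102, 0], "twist": 0, "gripper": 0}
  ]
}}

```text
clock: 15.85
tool_pos: [0.4396, -0.2792, 0.1131]
eef_rot: [3.14, 0.001, 1.571]
wrist_force: [3.4, 12.6, 13.6]
width: 0.0163
finger_force: 92.5
```

Request:
{"op": "servo_tool", "data": {
  "targets": [
    {"delta_pos": [-0.0082, 0.0151, 0], "twist": 0, "gripper": 0},
    {"delta_pos": [-0.0113, 0.032, 0], "twist": 0, "gripper": 0},
    {"delta_pos": [-0.0091, 0.0491, 0], "twist": 0, "gripper": 0},
    {"delta_pos": [-0.0017, 0.0646, 0], "twist": 0, "gripper": 0},
    {"delta_pos": [0.0102, 0.0771, 0], "twist": 0, "gripper": 0}
  ]
}}

```text
clock: 16.35
tool_pos: [0.5168, -0.2694, 0.1131]
eef_rot: [3.141, 0.003, 1.571]
wrist_force: [-10.4, 1.0, 12.8]
width: 0.0161
finger_force: 92.5
```

```bash
python3 -c "
from h import *
arc(.4735,-.2352,[])"
```

```text
t 16.35 pos [ 0.5168 -0.2694  0.1131] F [-10.4   1.   12.8] w 0.0161 grip 93 theta -38.3 r 0.0552
```

Request:
{"op": "servo_tool", "data": {
  "targets": [
    {"delta_pos": [0.0005, 0.0004, 0], "twist": 0, "gripper": 0},
    {"delta_pos": [0.0009, 0.0007, 0], "twist": 0, "gripper": 0},
    {"delta_pos": [0.0013, 0.001, 0], "twist": 0, "gripper": 0},
    {"delta_pos": [0.0013, 0.001, 0], "twist": 0, "gripper": 0},
    {"delta_pos": [0.0013, 0.001, 0], "twist": 0, "gripper": 0}
  ]
}}

```text
clock: 16.85
tool_pos: [0.5178, -0.2678, 0.1132]
eef_rot: [3.14, 0.003, 1.571]
wrist_force: [0.2, -0.1, 8.5]
width: 0.0163
finger_force: 91.9
```

```bash
python3 - <<'E'
from h import *
np.set_printoptions(precision=3,suppress=True)
arc(.4735,-.2352,[])
q=camera('scene');X=cloud(q);C=q['color'].astype(int);Z=X[...,2]
m=(np.abs(X[...,0]-.575)<.09)&(np.abs(X[...,1])<.09)&(Z>.1)&(Z<.275)&(C[...,2]>C[...,0]+40)
B=X[m];print("pot",len(B),np.percentile(B,[2,98],axis=0))
for n in["pen_cup","pill_tin","bowl","vase"]: print(n,recognise(q,n)[:1])
arc(.4735,-.2352,[])
E
```

```text
t 16.85 pos [ 0.518 -0.268  0.113] F [ 0.2 -0.1  8.5] w 0.0163 grip 92 theta -36.3 r 0.055
pot 647 [[ 0.536 -0.04   0.135]
 [ 0.617  0.048  0.198]]
pen_cup [{'at': [333.1, 303.0], 'conf': 0.8}]
pill_tin [{'at': [391.5, 321.7], 'conf': 0.86}]
bowl [{'at': [336.8, 351.3], 'conf': 0.62}]
vase [{'at': [197.6, 187.4], 'conf': 0.62}]
t 17.1 pos [ 0.518 -0.268  0.113] F [-0.4 -0.3  7.7] w 0.0161 grip 92 theta -36.3 r 0.055
```

The handle sits at -36.3° against an extrapolated stop angle of about -36.6°, so it is two turns open to within a fraction of a degree. The pot is still hanging and the other things haven't moved.

```bash
python3 -c "
from workcell import *
print(job_done())"
```

```text
the job is handed in; nothing more can be done
None
```

I handed the job in at about 17 s: the pot hangs on the red hook, and the valve was closed to its stop and reopened two full turns (within about 0.5° by my measurement) with the crank still held. Wrist force peaked at about 100 N at the stop (limit 120 N), and the cup, tin, bowl and vase look unmoved.

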